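Refill the crochet-hook display tray

TASK

Put the four crochet hooks from the grey mat back into the cardboard display tray, each lying flat along the middle of the lane whose floor has the colour of its handle (either way round). The two black-banded seam rippers do not belong in the tray: leave them where they lie.

Things in the scene. Friction and masses are not known exactly. Their poses are not given: they have to be found in the camera images.
- hook_pink: Loose crochet hook, pink handle, 130 mm long, lying on a fixed grey mat 2 mm thick. Origin: mid-length, underside; x to the metal tip, z up. Handle: rigid bar 18 mm wide, 14 high, from x -65 to +25 mm, white thumb rest on top; then a bright 5 mm shaft with a hook. 25 g, balance point x -16 mm. It points roughly to or from the robot; 35 mm free either side of the balance point.
- hook_blue: Loose crochet hook, blue handle, 130 mm long, lying on a fixed grey mat 2 mm thick. Origin: mid-length, underside; x to the metal tip, z up. Handle: rigid bar 18 mm wide, 14 high, from x -65 to +25 mm, white thumb rest on top; then a bright 5 mm shaft with a hook. 25 g, balance point x -16 mm. It points roughly to or from the robot; 35 mm free either side of the balance point.
- hook_yellow: Loose crochet hook, yellow handle, 130 mm long, lying on a fixed grey mat 2 mm thick. Origin: mid-length, underside; x to the metal tip, z up. Handle: rigid bar 18 mm wide, 14 high, from x -65 to +25 mm, white thumb rest on top; then a bright 5 mm shaft with a hook. 25 g, balance point x -16 mm. It points roughly to or from the robot; 35 mm free either side of the balance point.
- hook_green: Loose crochet hook, green handle, 130 mm long, lying on a fixed grey mat 2 mm thick. Origin: mid-length, underside; x to the metal tip, z up. Handle: rigid bar 18 mm wide, 14 high, from x -65 to +25 mm, white thumb rest on top; then a bright 5 mm shaft with a hook. 25 g, balance point x -16 mm. It points roughly to or from the robot; 35 mm free either side of the balance point.
- lane_pink: Fixed pink strip 168 x 44 x 2 mm, floor of one of four parallel lanes (54 mm apart, colour order varies) of a fixed cardboard tray. Origin: centre of its underside, 4 mm above the counter; x along the lane. Its top is 6 mm above the counter. Ridges 3 mm thick beside each lane rise 5 mm above the strip. Tray 180 x 250 mm, walls 15 mm high (28 at its +x end).
- lane_blue: Fixed blue strip 168 x 44 x 2 mm, floor of one of four parallel lanes (54 mm apart, colour order varies) of a fixed cardboard tray. Origin: centre of its underside, 4 mm above the counter; x along the lane. Its top is 6 mm above the counter. Ridges 3 mm thick beside each lane rise 5 mm above the strip. Tray end walls: 86 mm from the strip's centre.
- lane_yellow: Fixed yellow strip 168 x 44 x 2 mm, floor of one of four parallel lanes (54 mm apart, colour order varies) of a fixed cardboard tray. Origin: centre of its underside, 4 mm above the counter; x along the lane. Its top is 6 mm above the counter. Ridges 3 mm thick beside each lane rise 5 mm above the strip. Tray side walls: 40 mm from the outer lanes' centre lines.
- lane_green: Fixed green strip 168 x 44 x 2 mm, floor of one of four parallel lanes (54 mm apart, colour order varies) of a fixed cardboard tray. Origin: centre of its underside, 4 mm above the counter; x along the lane. Its top is 6 mm above the counter. Ridges 3 mm thick beside each lane rise 5 mm above the strip.
- ripper_pink: Loose seam ripper, a look-alike that stays: size, handle shape and pink colour of the pink hook, but two broad black bands round the handle (at its tail and front end), no white thumb rest, and a dark forked blade instead of the bright shaft. 130 mm long, 15 high; origin at mid-length on the underside, x towards the blade, z up. It lies on the mat among the hooks.
- ripper_blue: Loose seam ripper, a look-alike that stays: size, handle shape and blue colour of the blue hook, but two broad black bands round the handle (at its tail and front end), no white thumb rest, and a dark forked blade instead of the bright shaft. 130 mm long, 15 high; origin at mid-length on the underside, x towards the blade, z up. It lies on the mat among the hooks.
Not all that is in view belongs to the job. There is more than one size of the hook_green; the one meant has the size given above.

How it is judged:
By the outcome, as a careful person would: the job done as asked, in the order asked, and still so for the second after the job is handed in, with the robot touching nothing.
It also fails if it takes over 96 s, if anything falls off the work surface, if the arm or the gripper's body presses on something with over 40 N, if the wrist force passes 120 N, or if a joint passes its speed limit or range.

ROBOT

A 6-joint arm with a two-finger parallel gripper is mounted at the origin on the work surface. World frame = base frame: x ahead of the robot, y to its left, z up, the work surface at z = 0. Lengths are in m, angles in rad, forces in N, time in s.
With the tool pointing down it reaches from about 0.375 to 0.75 m from the base axis. Payload 9 kg.
Tool frame: the origin (TCP) lies on the centre line of the jaws, within the pads' length; the fingertips stand 14 mm ahead of it and the grasp point (between the pads) lies 5 mm behind it; z points along the fingers, y is the line along which they close (so a half turn about z gives the same grasp; the last joint's range is limited). The gripper opens to 85 mm and grips with 20 to 120 N. Pads are 22 mm wide; open, the fingers measure 114 mm over their backs; the gripper's body (76 mm by 85 mm) begins 54 mm behind the grasp point. The pads swing forward as they close: fully open they stand 13 mm farther back than shut.
Start: joints at [-1.424, 0.104, 0.097, 1.564, 0, 1.353], TCP at [0.214, -0.561, 0.245] pointing down, gripper open.
Joint ranges: [-2.99, 2.99], [-0.84, 1.86], [-1.1, 1.16], [-1.84, 2.11], [-1.51, 1.56], [-3.14, 3.14]. Speed limits (rad/s): [2.22, 2.22, 2.57, 3.14, 3.14, 3.14].

INTERFACE

Orientations are given as a 3x3 rotation matrix whose columns are the frame's x, y, z axes.
In Python, from cell import monitor, eyes, r gives the robot as it stands. The module is installed in compiled form; this text tells all that it offers.
- The arm moves only by the tool step_arm, never from a script. Its argument "moves" is a list that holds one entry, the list of rows, each a list of 5 numbers: the closure, from -1 (fully open) to 1 (shut), then the shift along the world's x, y, z in cm, then the turn about the world's z in rad. A call has 1 to 12 rows; each row is the pose to reach, as a shift and turn from the pose commanded when the call began; what a row does not reach only later rows make up. A row lasts 1/12 s, in which the tool goes at most 41.7 mm and 7.16 degrees, less where a joint would pass 70% of its speed; a pose out of reach is approached as far as the arm can. A call with a gripper value outside its range is refused whole. The fingers move at their own pace and stop on an object; "grip_force" is the grip in N (left out, the last holds). Time passes only in rows, so rows that repeat a pose let the fingers close. It gives the time, the measured TCP pose, the force, the opening and the grip force at its end, in the units of the state.
- monitor.observe(): the state, without advancing time (a new reading comes with each control period).
- eyes.camera(name): name is "scene" or "top" or "wrist"; returns (picture, depth): 480x640x3 uint8, red, green, blue; 480x640 float32, m along the optical axis (not along the pixel's ray), 0 where there is no reading.
- eyes.calibration(name): a dict with "fx", "fy", "cx", "cy" (pixels), "eye" and "attitude" of the camera in the world. Camera axes: x right, y down, z forward; pixel columns grow to the right and rows downward; lengths in m; the calibration is good to about 2 mm. A picture is of the moment at which its call begins: read the wrist's pose just before it. calibration takes no time and is no camera call; for the wrist camera it gives the pose at the moment of the call.
- r.hand_in(): hands the job in; it is judged then, once.
The state is a dict: "clock": time; "q": joint angles; "qd": joint speeds; "joint_torque": joint torques, N m; "eef_pos": TCP position; "orientation": TCP orientation; "ft_force": force on the tool from outside, world axes, zero at the start; "moment": the same for the moment, N m; "finger_gap": opening from 0.0 (shut) to 1.0 (fully open); "gripper_force": force on a finger pad.
Only numpy, scipy, OpenCV 4.12 (cv2) and the standard library are available. Lean on these libraries where they do the work, as an engineer would, in place of code of your own. Each camera call takes 0.05 s, during which the arm holds its last target. There are 200 camera calls.

## Working session

There is one attempt and no reset: what is moved stays moved. The work goes in short steps, Python scripts to look and compute and a tool call to move; the robot and the scene stay as the last step left them, time stands still between calls to the robot, and variables do not carry over. Pictures are saved under pics/ and viewed, at most 14 in all, crops included, and the job is handed in when it is done.

Besides the shell and the picture viewer there is one more tool, called after "Call:" by a JSON object that holds its "api" and its "payload", one argument or row to a line. step_arm: Moves the arm, as the interface text tells. Its arguments: {"type":"object","properties":{"moves":{"type":"array"},"grip_force":{"type":"number"}},"required":["moves"]}

```bash
mkdir -p pics; cat > h.py <<'E'
import numpy as np, cv2
from cell import monitor, eyes, r
def snap(n,f):
    c=eyes.calibration(n); p,d=eyes.camera(n)
    cv2.imwrite(f'pics/{f}.png',p[:,:,::-1]); np.savez(f'pics/{f}.npz',p=p,d=d,**{k:np.array(v) for k,v in c.items()})
def load(f): return np.load(f'pics/{f}.npz')
def w(c,u,v,z=None):
    ray=np.array([(u-c['cx'])/c['fx'],(v-c['cy'])/c['fy'],1.0])
    R=c['attitude'];e=c['eye']; k=R@ray
    s=c['d'][int(round(v)),int(round(u))] if z is None else (z-e[2])/k[2]
    return e+s*k
E
python3 - <<'E'
from h import *
snap('top','top0'); snap('scene','sc0')
c=load('top0'); print(c['eye'],c['attitude'],c['fx']); print(monitor.observe())
E
```

```text
[ 0.34780953 -0.00229774  1.0897507 ] [[ 0.00744279 -0.99723165  0.07398407]
 [-0.99989066 -0.00836719 -0.01219255]
 [ 0.01277784 -0.07388523 -0.99718489]] 567.7168537415214
{'clock': 0.1, 'q': array([-1.42367921e+00,  1.04661861e-01,  9.65584870e-02,  1.56388206e+00,
       -1.07025043e-05,  1.35312914e+00]), 'qd': array([ 7.63824195e-05,  4.62267666e-04,  1.13428362e-03, -5.46127738e-04,
        7.51516375e-04, -1.88383248e-03]), 'joint_torque': array([ 6.82932805e-03, -5.58210576e+01,  5.04716849e+01,  1.32263917e-02,
       -2.17106940e-04,  3.33239313e-06]), 'eef_pos': array([ 0.21403218, -0.56023558,  0.24459332]), 'orientation': array([[ 9.34200754e-01,  3.56747694e-01, -1.84894596e-04],
       [ 3.56747657e-01, -9.34200048e-01,  1.17469366e-03],
       [ 2.46340713e-04, -1.16336041e-03, -9.99999293e-01]]), 'ft_force': array([-0.51619178, -0.41395637, -0.20794865]), 'moment': array([ 0.03361505, -0.01430318, -0.00894852]), 'gripper_force': 0.0, 'finger_gap': 1.0016410712826944}
```

View pics/top0.png

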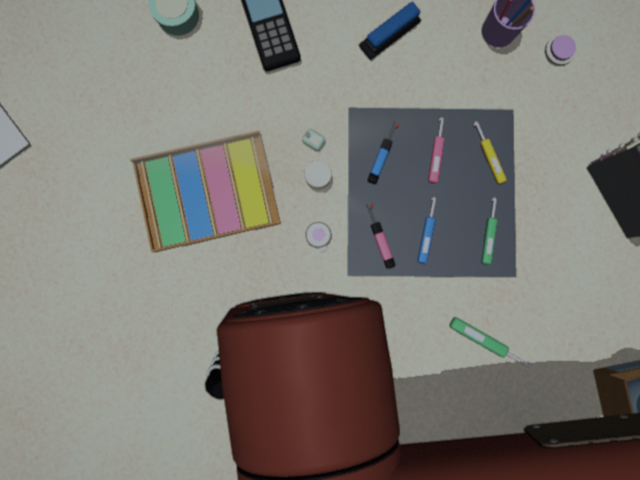

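View pics/sc0.png

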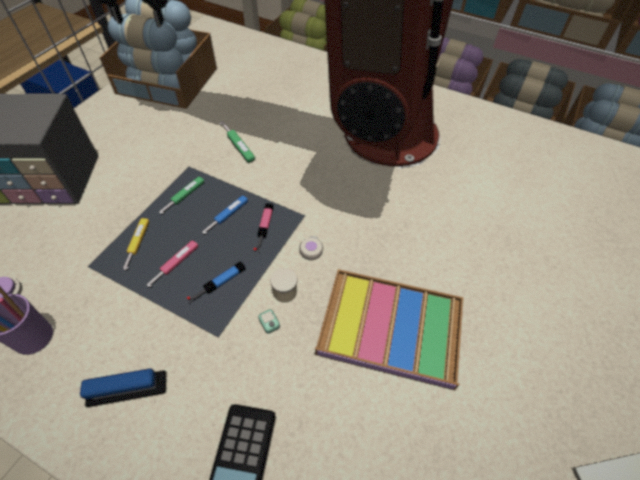

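The top view shows the grey mat at (348–515, 108–275). The hooks on it are pink (437,155), yellow (492,160), blue (428,235) and green (490,238), with banded rippers at (381,160) and (381,245). There is another green hook off the mat at (480,338). The tray lanes, left to right, are green, blue, pink and yellow, around (165–250, 190). The scene view agrees.

```bash
cat >> h.py <<'E'
HUE={'pink':(160,178),'blue':(100,118),'yellow':(20,34),'green':(50,80)}
def blobs(c,name,box,zh,mina):
    x0,y0,x1,y1=box; hsv=cv2.cvtColor(c['p'],cv2.COLOR_RGB2HSV); a,b=HUE[name]
    m=cv2.inRange(hsv,(a,80,60),(b,255,255)); k=np.zeros_like(m); k[y0:y1,x0:x1]=m[y0:y1,x0:x1]
    k=cv2.morphologyEx(k,cv2.MORPH_CLOSE,np.ones((5,5)))
    cs,_=cv2.findContours(k,cv2.RETR_EXTERNAL,cv2.CHAIN_APPROX_NONE)
    out=[]
    for q in cs:
        if cv2.contourArea(q)<mina: continue
        P=np.array([w(c,u,v,zh)[:2] for u,v in q[:,0]],np.float32)
        r_=cv2.minAreaRect(P*1000); B=cv2.boxPoints(r_); e=B[1]-B[0]; f=B[2]-B[1]
        if np.hypot(*e)<np.hypot(*f): e,f=f,e
        out.append((np.round(r_[0],1),round(float(np.hypot(*e)),1),round(float(np.hypot(*f)),1),round(float(np.degrees(np.arctan2(e[1],e[0])))%180,1)))
    return out
E
python3 - <<'E'
from h import *
c=load('top0')
for n in HUE:
    print(n,'hooks',blobs(c,n,(345,105,518,278),.012,60),'lane',blobs(c,n,(130,130,285,255),.006,500))
print('off green',blobs(c,'green',(440,300,530,370),.01,60))
print('green tip/tail len', w(c,493.5,199,.006),w(c,488,263,.012),w(c,526,362,.004),w(c,451,319,.01))
print('depth z', [np.round(w(c,u,v)[2],4) for u,v in [(437,175),(165,200),(360,260),(480,338),(262,140)]])
im=c['p'][105:280,345:520,::-1]; cv2.imwrite('pics/mat.png',cv2.resize(im,(600,600),interpolation=cv2.INTER_CUBIC))
E
```

```text
pink hooks [(array([ 408.3, -128.4]), 54.6, 18.4, 20.6), (array([ 575.9, -230.6]), 90.7, 19.2, 171.0)] lane []
blue hooks [(array([ 420.8, -210.8]), 91.4, 20.2, 168.4), (array([ 571.6, -121.8]), 55.5, 19.7, 158.5)] lane [(array([503.5, 236.3]), 166.8, 43.4, 13.3)]
yellow hooks [(array([ 574.1, -340.8]), 90.9, 20.6, 22.4)] lane [(array([527.6, 131.9]), 170.0, 58.8, 13.7)]
green hooks [(array([ 420.2, -331.3]), 89.7, 19.7, 171.0)] lane [(array([490.8, 288.9]), 165.5, 42.3, 13.4)]
off green [(array([ 237.5, -309.9]), 118.4, 21.4, 60.7)]
green tip/tail len [ 0.50086271 -0.34294196  0.006     ] [ 0.37713591 -0.32873354  0.012     ] [ 0.19043672 -0.40081441  0.004     ] [ 0.27077287 -0.25758722  0.01      ]
depth z [np.float64(1.0898), np.float64(0.0067), np.float64(0.0016), np.float64(0.0139), np.float64(-0.0042)]
```

View pics/mat.png

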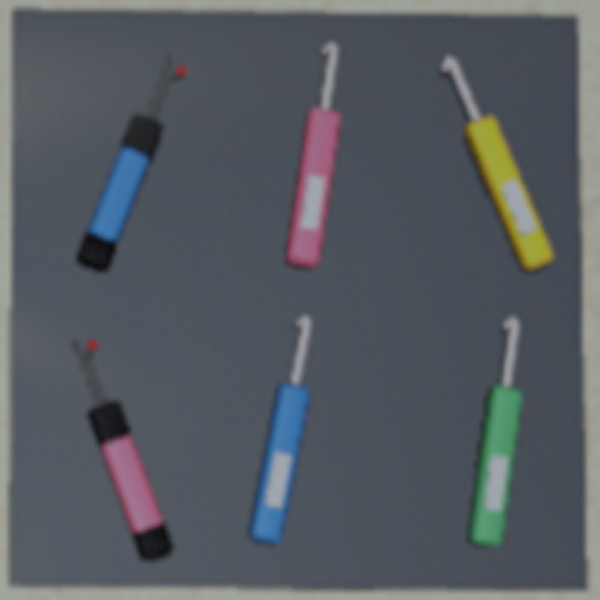

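Call:
{"api": "step_arm", "payload": {
  "moves": [
    [[0.2,2,2,-1,0.12],[0.2,4,4,-2,0.24],[0.2,6,6,-3,0.36],[0.2,8,8,-4,0.48],[0.2,10,10,-5,0.6],[0.2,12,12,-6,0.72],[0.2,14,14,-7,0.84],[0.2,16,16,-8,0.96],[0.2,18,18,-9,1.08],[0.2,20,20,-10,1.2],[0.2,21,22.9,-11,1.32],[0.2,21,22.9,-12,1.44]]
  ],
  "grip_force": 30
}}

```text
clock: 1.1
eef_pos: [0.4255, -0.3271, 0.1243]
orientation: [[-0.241, 0.97, -0.0], [0.97, 0.241, 0.003], [0.003, 0.0, -1.0]]
ft_force: [0.1, -0.4, 0.0]
finger_gap: 0.405
gripper_force: 0.0
```

Call:
{"api": "step_arm", "payload": {
  "moves": [
    [[0.2,0,0,0,0.12],[0.2,0,0,0,0.24],[0.2,0,0,0,0.36],[0.2,0,0,-1,0.48],[0.2,0,0,-2,0.6],[0.2,0,0,-3,0.72],[0.2,0,0,-3,0.84],[0.2,0,0,-3,0.96],[0.2,0,0,-3,1.08],[0.2,0,0,-3,1.18],[0.2,0,0,-3,1.18],[0.2,0,0,-3,1.18]]
  ]
}}

```text
clock: 2.1
eef_pos: [0.4239, -0.3314, 0.095]
orientation: [[-0.987, 0.159, -0.0], [0.159, 0.987, 0.001], [0.0, 0.0, -1.0]]
ft_force: [-0.3, 0.2, 0.1]
finger_gap: 0.403
gripper_force: 0.0
```

```bash
python3 - <<'E'
from h import *
s=monitor.observe(); o=s['orientation']; print(s['clock'],s['q'],s['eef_pos'],np.degrees(np.arctan2(o[1,0],o[0,0])),s['finger_gap'],s['ft_force'])
snap('wrist','w0')
c=load('top0')
for n,p in dict(yellow=(248,184),pink=(221,189)).items(): print(n,w(c,*p,.006))
E
```

```text
2.1 [-9.06743273e-01 -5.59195226e-02 -3.38567545e-01  1.28876594e+00
  7.10923435e-05 -7.46740676e-01] [ 0.42392357 -0.33135653  0.09503749] 170.83253066492287 0.4030984473723673 [-0.29261649  0.24703106  0.11751066]
yellow [0.52557473 0.13079143 0.006     ]
pink [0.51538272 0.18241622 0.006     ]
```

View pics/w0.png

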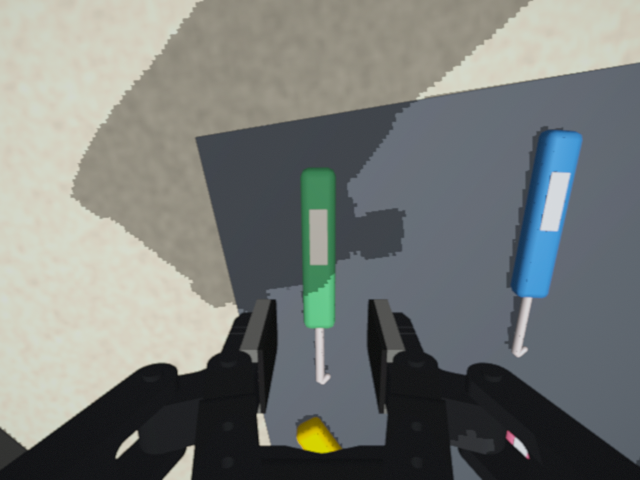

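The wrist view shows the green hook upright at column 318 with its handle at rows 170–327, centred between the fingers (columns 275 and 370) and parallel to them. I'll check its position along the axis with the wrist calibration.

```bash
python3 - <<'E'
from h import *
c=load('w0')
print(blobs(c,'green',(280,150,350,340),.012,60), w(c,318,172,.014),w(c,319,326,.014),w(c,322,382,.006)); print(blobs(c,'blue',(500,120,600,310),.012,60))
E
```

```text
[(array([ 421.7, -332.8]), 91.5, 18.1, 171.2)] [ 0.37872432 -0.32583804  0.014     ] [ 0.46451143 -0.33943183  0.014     ] [ 0.50730959 -0.34464707  0.006     ]
[(array([ 422.1, -212.9]), 91.0, 22.5, 168.4)]
```

Call:
{"api": "step_arm", "payload": {
  "moves": [
    [[0.2,0.1,-0.1,-3,0],[0.2,0.1,-0.1,-5.5,0],[0.2,0.1,-0.1,-7.5,0],[0.2,0.1,-0.1,-7.5,0],[1,0.1,-0.1,-7.5,0],[1,0.1,-0.1,-7.5,0],[1,0.1,-0.1,-7.5,0],[1,0.1,-0.1,-7.5,0],[1,0.1,-0.1,-7.5,0],[1,0.1,-0.1,-4.5,0],[1,0.1,-0.1,-1,0],[1,0.1,-0.1,2,0]]
  ]
}}

```text
clock: 3.15
eef_pos: [0.4249, -0.3323, 0.1171]
orientation: [[-0.988, 0.156, 0.0], [0.156, 0.988, 0.0], [-0.0, 0.0, -1.0]]
ft_force: [0.1, -0.5, 0.3]
finger_gap: 0.194
gripper_force: 33.8
```

```bash
python3 - <<'E'
from h import *
s=monitor.observe(); print(s['clock'],s['eef_pos'],s['finger_gap'],s['gripper_force'])
snap('wrist','w1')
E
```

```text
3.15 [ 0.42492803 -0.33231422  0.11713555] 0.1940351333350377 33.78600239753723
```

View pics/w1.png

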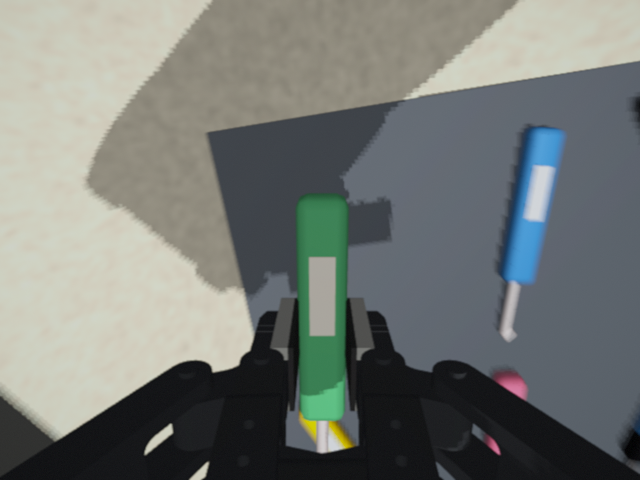

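The green hook is held level between the pads (columns 297–347, rows 195–420). Next is the carry to the green lane.

Call:
{"api": "step_arm", "payload": {
  "moves": [
    [[1,0.3,3,1,0],[1,0.6,7,2,0.03],[1,1,11,2,0.07],[1,1.3,15,2,0.1],[1,1.6,19,2,0.14],[1,2,23,2,0.17],[1,2.3,27,2,0.2],[1,2.6,31,2,0.24],[1,3,35,2,0.27],[1,3.3,39,2,0.3],[1,3.6,43,2,0.34],[1,4,47,2,0.37]]
  ]
}}

```text
clock: 4.2
eef_pos: [0.4649, 0.1396, 0.1358]
orientation: [[-0.977, -0.213, 0.001], [-0.213, 0.977, 0.0], [-0.001, -0.0, -1.0]]
ft_force: [0.6, -0.6, -0.6]
finger_gap: 0.198
gripper_force: 33.8
```

Call:
{"api": "step_arm", "payload": {
  "moves": [
    [[1,0.3,4,0,0.02],[1,0.6,8,0,0.02],[1,0.8,11,0,0.02],[1,1,13.5,-1,0.02],[1,1,14.8,-2,0.02],[1,1,14.8,-4,0.02],[1,1,14.8,-6,0.02],[1,1,14.8,-7,0.02],[1,1,14.8,-7,0.02],[1,1,14.8,-7,0.02]]
  ]
}}

```text
clock: 5.03
eef_pos: [0.4748, 0.2849, 0.0652]
orientation: [[-0.973, -0.23, -0.001], [-0.23, 0.973, -0.0], [0.001, -0.0, -1.0]]
ft_force: [0.6, 0.0, 0.3]
finger_gap: 0.199
gripper_force: 33.8
```

```bash
python3 - <<'E'
from h import *
s=monitor.observe(); o=s['orientation'];print(s['clock'],s['eef_pos'],s['finger_gap'],np.degrees(np.arctan2(o[1,0],o[0,0])))
snap('wrist','w2'); c=load('w2'); cv2.imwrite('pics/w2.png',c['p'][:,:,::-1])
E
```

```text
5.0333 [0.47480184 0.28485544 0.06521816] 0.19863131060946115 -166.6816105486511
```

View pics/w2.png

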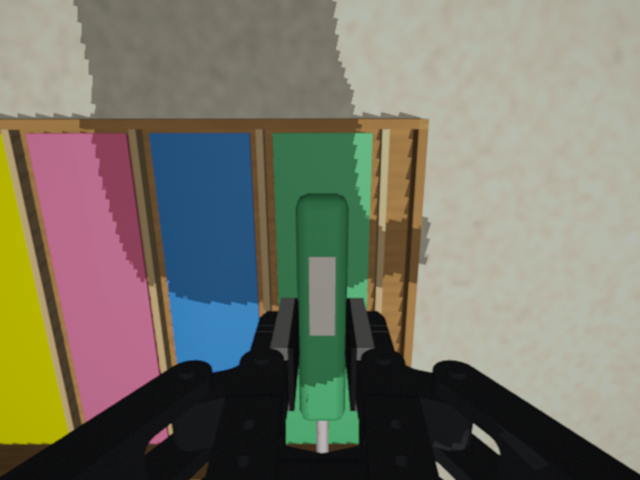

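The hook is centred over the green lane, at column 322 against a lane centre of about 322. Now lower it and release.

Call:
{"api": "step_arm", "payload": {
  "moves": [
    [[1,0,0,-2,0],[1,0,0,-3.5,0],[1,0,0,-4.1,0],[1,0,0,-4.1,0],[1,0,0,-4.1,0],[0.35,0,0,-4.1,0],[0.2,0,0,-4.1,0],[0.2,0,0,-4.1,0],[0.2,0,0,-3,0],[0.2,0,0,0,0],[0.2,0,0,3,0],[0.2,0,0,6,0]]
  ]
}}

```text
clock: 6.08
eef_pos: [0.4747, 0.2854, 0.1273]
orientation: [[-0.973, -0.231, -0.0], [-0.231, 0.973, 0.0], [0.0, 0.0, -1.0]]
ft_force: [0.2, 0.7, 0.6]
finger_gap: 0.401
gripper_force: 0.0
```

```bash
python3 - <<'E'
from h import *
s=monitor.observe(); print(s['clock'],s['eef_pos'],s['finger_gap'],s['ft_force'])
snap('wrist','w3'); c=load('w3')
snap('top','top1'); print(blobs(load('top1'),'blue',(345,105,518,278),.012,60))
E
```

```text
6.0833 [0.47468839 0.28537887 0.12732384] 0.4012810300511129 [0.21192177 0.65394552 0.56568186]
[(array([ 420.8, -210.8]), 91.4, 20.2, 168.4), (array([ 571.4, -121.7]), 55.1, 19.7, 158.5)]
```

View pics/w3.png

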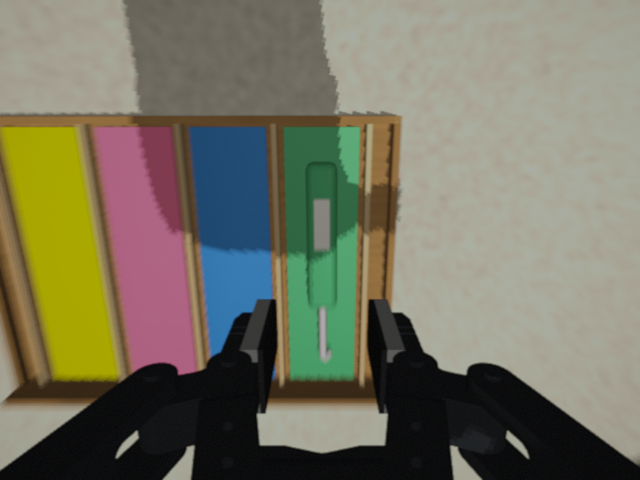

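Green lies flat and centred in its lane (column 322, between ridges at 280 and 362). Next is blue.

Call:
{"api": "step_arm", "payload": {
  "moves": [
    [[0.2,-0.4,-4,0,-0.04],[0.2,-0.8,-8,0,-0.08],[0.2,-1.2,-12,0,-0.12],[0.2,-1.6,-16,0,-0.16],[0.2,-2,-20,0,-0.2],[0.2,-2.4,-24,0,-0.24],[0.2,-2.8,-28,0,-0.28],[0.2,-3.2,-32,0,-0.32],[0.2,-3.6,-36,0,-0.36],[0.2,-4,-40,0,-0.4],[0.2,-4.4,-44,0,-0.436],[0.2,-4.8,-48,0,-0.436]]
  ]
}}

```text
clock: 7.18
eef_pos: [0.4264, -0.1966, 0.1259]
orientation: [[-0.979, 0.204, 0.001], [0.204, 0.979, -0.0], [-0.001, -0.0, -1.0]]
ft_force: [0.9, 0.9, 0.0]
finger_gap: 0.404
gripper_force: 0.0
```

Call:
{"api": "step_arm", "payload": {
  "moves": [
    [[0.2,-0.2,-1.7,-2,0],[0.2,-0.2,-1.7,-5,0],[0.2,-0.2,-1.7,-8,0],[0.2,-0.2,-1.7,-10.5,0],[0.2,-0.2,-1.7,-10.5,0],[1,-0.2,-1.7,-10.5,0],[1,-0.2,-1.7,-10.5,0],[1,-0.2,-1.7,-10.5,0],[1,-0.2,-1.7,-10.5,0],[1,-0.2,-1.7,-10.5,0],[1,-0.2,-1.7,-7,0],[1,-0.2,-1.7,-3,0]]
  ]
}}

```text
clock: 8.18
eef_pos: [0.4233, -0.2099, 0.094]
orientation: [[-0.98, 0.201, -0.004], [0.201, 0.98, 0.004], [0.005, 0.003, -1.0]]
ft_force: [0.3, -1.3, -0.0]
finger_gap: 0.198
gripper_force: 33.7
```

Call:
{"api": "step_arm", "payload": {
  "moves": [
    [[1,0.3,2,3,0.03],[1,0.8,6,4,0.07],[1,1.4,10,4,0.11],[1,2,14,4,0.15],[1,2.6,18,4,0.19],[1,3.2,22,4,0.23],[1,3.8,26,4,0.27],[1,4.4,30,4,0.31],[1,5,34,4,0.35],[1,5.6,38,4,0.39],[1,6,42,2,0.43],[1,6.3,44.5,0,0.436]]
  ]
}}

```text
clock: 9.18
eef_pos: [0.4893, 0.2369, 0.097]
orientation: [[-0.972, -0.235, 0.004], [-0.235, 0.972, 0.001], [-0.004, 0.0, -1.0]]
ft_force: [0.2, 0.1, -0.6]
finger_gap: 0.194
gripper_force: 33.7
```

Call:
{"api": "step_arm", "payload": {
  "moves": [
    [[1,0,0,-2,0],[1,0,0,-5,0],[1,0,0,-6.5,0],[1,0,0,-7.1,0],[1,0,0,-7.1,0],[1,0,0,-7.1,0],[0.35,0,0,-7.1,0],[0.2,0,0,-7.1,0],[0.2,0,0,-7.1,0],[0.2,0,0,-5,0],[0.2,0,0,-1,0],[0.2,0,0,3,0]]
  ]
}}

```text
clock: 10.18
eef_pos: [0.4867, 0.2331, 0.1254]
orientation: [[-0.973, -0.231, -0.003], [-0.231, 0.973, -0.001], [0.003, 0.0, -1.0]]
ft_force: [1.0, -0.5, -0.2]
finger_gap: 0.398
gripper_force: 0.0
```

```bash
python3 - <<'E'
from h import *
s=monitor.observe(); print(s['clock'],s['eef_pos'],s['finger_gap'],s['ft_force'])
snap('wrist','w4')
snap('top','top1'); print(blobs(load('top1'),'pink',(345,105,518,278),.012,60))
E
```

```text
10.1833 [0.48666121 0.23308873 0.12536315] 0.39847748954194334 [ 0.99122212 -0.51616245 -0.18402853]
[(array([ 408.5, -128.3]), 55.4, 18.4, 20.6), (array([ 575.9, -230.6]), 90.7, 19.2, 171.0)]
```

View pics/w4.png

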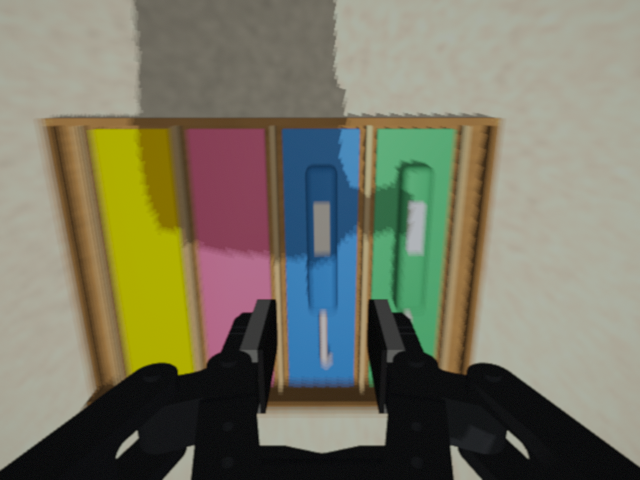

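Blue lies flat and centred in its lane (column 322, between ridges at 278 and 366), and green is undisturbed. Next is pink.

Call:
{"api": "step_arm", "payload": {
  "moves": [
    [[0.2,0.8,-4,0,-0.04],[0.2,1.6,-8,0,-0.08],[0.2,2.4,-12,0,-0.12],[0.2,3.2,-16,0,-0.16],[0.2,4,-20,0,-0.2],[0.2,4.8,-24,0,-0.24],[0.2,5.6,-28,0,-0.28],[0.2,6.4,-32,0,-0.32],[0.2,7.2,-36,0,-0.36],[0.2,8,-40,0,-0.391],[0.2,8.8,-44,0,-0.391],[0.2,9.2,-46.5,0,-0.391]]
  ]
}}

```text
clock: 11.28
eef_pos: [0.5803, -0.2357, 0.1254]
orientation: [[-0.987, 0.16, 0.001], [0.16, 0.987, -0.001], [-0.001, -0.001, -1.0]]
ft_force: [0.4, -0.2, -0.6]
finger_gap: 0.4
gripper_force: 0.0
```

Call:
{"api": "step_arm", "payload": {
  "moves": [
    [[0.2,0,0,-2,0],[0.2,0,0,-5,0],[0.2,0,0,-8,0],[0.2,0,0,-10.5,0],[0.2,0,0,-10.5,0],[1,0,0,-10.5,0],[1,0,0,-10.5,0],[1,0,0,-10.5,0],[1,0,0,-10.5,0],[1,0,0,-10.5,0],[1,0,0,-7,0],[1,0,0,-3,0]]
  ]
}}

```text
clock: 12.28
eef_pos: [0.5778, -0.23, 0.093]
orientation: [[-0.988, 0.157, -0.005], [0.157, 0.988, 0.004], [0.006, 0.003, -1.0]]
ft_force: [0.3, -0.0, 0.1]
finger_gap: 0.201
gripper_force: 33.2
```

Call:
{"api": "step_arm", "payload": {
  "moves": [
    [[1,-0.4,2,3,0.03],[1,-1.2,6,4,0.07],[1,-2,10,4,0.11],[1,-2.8,14,4,0.15],[1,-3.6,18,4,0.19],[1,-4.4,22,4,0.23],[1,-5.2,26,4,0.27],[1,-6,30,4,0.31],[1,-6.8,34,4,0.35],[1,-7.6,38,3,0.391],[1,-8,41.2,1,0.391],[1,-8,41.2,0,0.391]]
  ]
}}

```text
clock: 13.28
eef_pos: [0.4982, 0.1854, 0.0942]
orientation: [[-0.972, -0.236, -0.001], [-0.236, 0.972, 0.002], [0.0, 0.002, -1.0]]
ft_force: [-0.3, -0.4, -0.8]
finger_gap: 0.199
gripper_force: 33.3
```

Call:
{"api": "step_arm", "payload": {
  "moves": [
    [[1,0,0,-2,0],[1,0,0,-5,0],[1,0,0,-6.5,0],[1,0,0,-7.1,0],[1,0,0,-7.1,0],[1,0,0,-7.1,0],[0.35,0,0,-7.1,0],[0.2,0,0,-7.1,0],[0.2,0,0,-7.1,0],[0.2,0,0,-5,0],[0.2,0,0,-1,0],[0.2,0,0,3,0]]
  ]
}}

```text
clock: 14.28
eef_pos: [0.4986, 0.1802, 0.1253]
orientation: [[-0.973, -0.231, -0.003], [-0.231, 0.973, -0.0], [0.003, 0.001, -1.0]]
ft_force: [1.0, 0.6, 1.1]
finger_gap: 0.403
gripper_force: 0.0
```

```bash
python3 - <<'E'
from h import *
s=monitor.observe(); print(s['clock'],s['eef_pos'],s['finger_gap'],s['ft_force'])
snap('wrist','w5')
snap('top','top1'); print(blobs(load('top1'),'yellow',(345,105,518,278),.012,60))
E
```

```text
14.2833 [0.49861362 0.18024203 0.12529375] 0.4030773104144012 [0.98621509 0.56619786 1.08870553]
[(array([ 574.1, -340.8]), 90.9, 20.6, 22.4)]
```

View pics/w5.png

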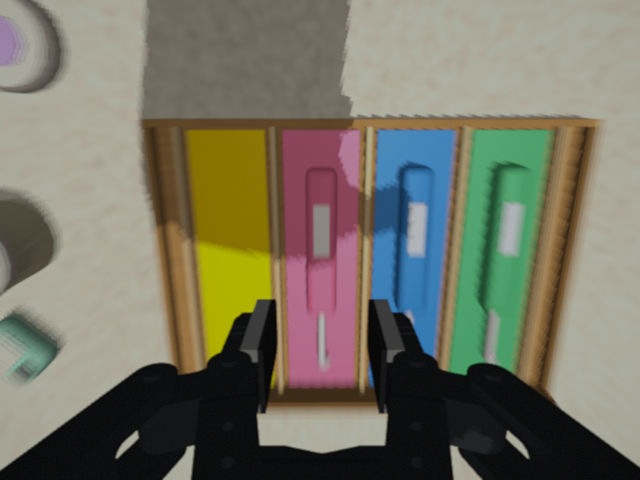

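Pink lies flat and centred in its lane (column 322). Yellow is the last one.

Call:
{"api": "step_arm", "payload": {
  "moves": [
    [[0.2,0.6,-4,0,0.02],[0.2,1.2,-8,0,0.04],[0.2,1.8,-12,0,0.06],[0.2,2.4,-16,0,0.08],[0.2,3,-20,0,0.1],[0.2,3.6,-24,0,0.12],[0.2,4.2,-28,0,0.14],[0.2,4.8,-32,0,0.157],[0.2,5.4,-36,0,0.157],[0.2,6,-40,0,0.157],[0.2,6.6,-44,0,0.157],[0.2,7.2,-48,0,0.157]]
  ]
}}

```text
clock: 15.38
eef_pos: [0.572, -0.3018, 0.1254]
orientation: [[-0.925, -0.38, 0.0], [-0.38, 0.925, -0.0], [-0.0, -0.0, -1.0]]
ft_force: [0.2, 0.5, -0.3]
finger_gap: 0.396
gripper_force: 0.0
```

Call:
{"api": "step_arm", "payload": {
  "moves": [
    [[0.2,0.6,-4,0,0],[0.2,0.6,-4,-4,0],[0.2,0.6,-4,-7.5,0],[0.2,0.6,-4,-10.5,0],[0.2,0.6,-4,-10.5,0],[1,0.6,-4,-10.5,0],[1,0.6,-4,-10.5,0],[1,0.6,-4,-10.5,0],[1,0.6,-4,-10.5,0],[1,0.6,-4,-10.5,0],[1,0.6,-4,-7,0],[1,0.6,-4,-3,0]]
  ]
}}

```text
clock: 16.38
eef_pos: [0.576, -0.3377, 0.0925]
orientation: [[-0.925, -0.38, -0.005], [-0.38, 0.925, 0.005], [0.003, 0.006, -1.0]]
ft_force: [0.5, 0.1, 1.5]
finger_gap: 0.197
gripper_force: 32.3
```

Call:
{"api": "step_arm", "payload": {
  "moves": [
    [[1,-0.3,2,3,-0.02],[1,-0.8,6,5,-0.04],[1,-1.4,10,5,-0.06],[1,-2,14,5,-0.08],[1,-2.6,18,5,-0.1],[1,-3.2,22,5,-0.12],[1,-3.8,26,5,-0.14],[1,-4.4,30,5,-0.157],[1,-5,34,5,-0.157],[1,-5.6,38,5,-0.157],[1,-6.2,42,4,-0.157],[1,-6.5,45.8,2,-0.157]]
  ]
}}

```text
clock: 17.38
eef_pos: [0.5139, 0.1194, 0.1184]
orientation: [[-0.973, -0.232, 0.005], [-0.232, 0.973, 0.0], [-0.005, -0.001, -1.0]]
ft_force: [1.9, -0.8, -0.2]
finger_gap: 0.198
gripper_force: 32.3
```

Call:
{"api": "step_arm", "payload": {
  "moves": [
    [[1,0,0.9,-2,0],[1,0,0.9,-6,0],[1,0,0.9,-8.5,0],[1,0,0.9,-9.1,0],[1,0,0.9,-9.1,0],[1,0,0.9,-9.1,0],[0.35,0,0.9,-9.1,0],[0.2,0,0.9,-9.1,0],[0.2,0,0.9,-9.1,0],[0.2,0,0.9,-7,0],[0.2,0,0.9,-3,0],[0.2,0,0.9,1,0]]
  ]
}}

```text
clock: 18.38
eef_pos: [0.5118, 0.1262, 0.1261]
orientation: [[-0.973, -0.231, -0.003], [-0.231, 0.973, 0.0], [0.003, 0.001, -1.0]]
ft_force: [1.6, -0.7, -0.0]
finger_gap: 0.397
gripper_force: 0.0
```

Call:
{"api": "step_arm", "payload": {
  "moves": [
    [[0.2,0,-3,3,0],[0.2,-1,-7,6,0],[0.2,-2,-11,8,0],[0.2,-3,-15,8,0],[0.2,-3,-18,8,0],[0.2,-3,-18,8,0],[0.2,-3,-18,8,0]]
  ]
}}

```text
clock: 18.97
eef_pos: [0.4831, -0.056, 0.2065]
orientation: [[-0.974, -0.227, 0.001], [-0.227, 0.974, -0.0], [-0.001, -0.001, -1.0]]
ft_force: [-0.4, -0.7, 0.6]
finger_gap: 0.404
gripper_force: 0.0
```

```bash
python3 - <<'E'
from h import *
s=monitor.observe(); print(s['clock'],s['eef_pos'],s['finger_gap'],s['ft_force'])
snap('top','top2'); snap('scene','sc2'); c=load('top2')
a=cv2.resize(c['p'][100:280,120:520,::-1],(800,360),interpolation=cv2.INTER_CUBIC)
b=cv2.resize(load('sc2')['p'][180:400,:,::-1],(800,240))[:240]
cv2.imwrite('pics/fin.png',np.vstack([a,b]))
E
```

```text
18.9667 [ 0.48313852 -0.05602618  0.20654957] 0.4041315757625181 [-0.42026653 -0.65303006  0.57874874]
```

View pics/fin.png

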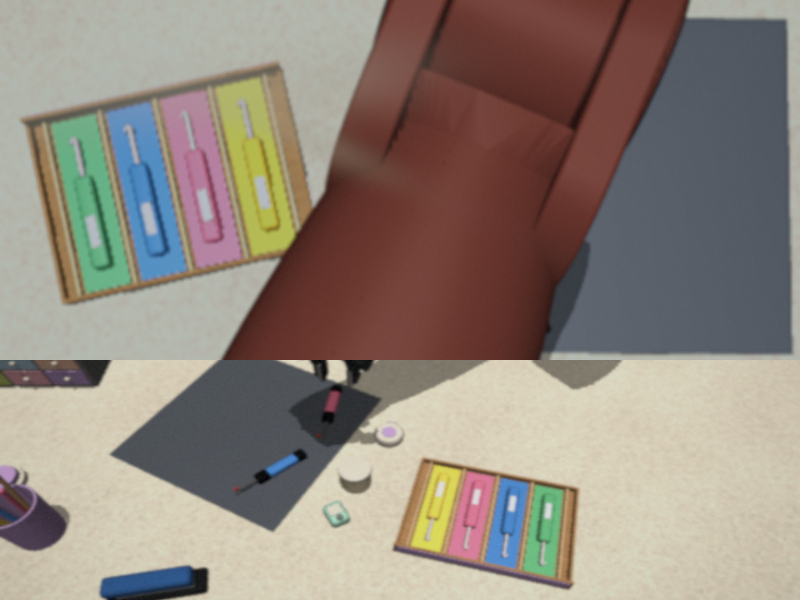

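Both views show all four hooks flat and centred in the lanes of their own colours, and the rippers still on the mat. The gripper is clear and touching nothing.

```bash
python3 -c "
from cell import r
print(r.hand_in())"
```

```text
the job is handed in; nothing more can be done
None
```

All four hooks are in the lanes of their own colours, lying flat and centred; neither seam ripper was touched, and the job was handed in at about 19 s.

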